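Complete the carton layer, close the jaw four clicks and hold

ROBOT

A 6-joint arm with a two-finger parallel gripper is mounted at the origin on the work surface. World frame = base frame: x ahead of the robot, y to its left, z up, the work surface at z = 0. Lengths are in m, angles in rad, forces in N, time in s.
With the tool pointing down it reaches from about 0.35 to 0.85 m from the base axis. Payload 8.1 kg.
Tool frame: the origin (TCP) lies at the centre of the arm's flange, where the gripper is bolted on; the fingertips stand 186 mm ahead of it and the grasp point (between the pads) lies 167 mm ahead of it; z points along the fingers, y is the line along which they close (so a half turn about z gives the same grasp; the last joint's range is limited). The gripper opens to 93 mm and grips with 3 to 60 N. Pads are 15 mm wide; open, the fingers measure 128 mm over their backs; the gripper's body (75 mm by 188 mm) begins 65 mm behind the grasp point.
Start: joints at [-1.313, 0.13, 1.488, -0, 1.523, -0.085], TCP at [0.202, -0.565, 0.405] pointing down, gripper open.
Joint ranges: [-2.96, 2.96], [-0.89, 2.26], [0.02, 2.5], [-1.34, 4.48], [0, 2.73], [-2.66, 2.66]. Speed limits (rad/s): [2.39, 2.39, 2.79, 3.14, 3.14, 3.14].

INTERFACE

Orientations are given as a rotation vector (axis times angle).
In Python, from plant import robot gives the robot as it stands.
- The arm moves only by the tool apply_moves, never from a script. Its argument "series" is a list of rows, each a list of 2 entries, a list of its own where there are three numbers: the shift along the tool's x, y, z in mm, then the turn, a rotation vector about the tool's x, y, z in rad. A call has 1 to 12 rows; each row shifts and turns the commanded pose from where the row before left it, along the tool's axes as they then stand; what a row does not reach is not made up. A row lasts 1/12 s, in which the tool goes at most 41.7 mm and 7.16 degrees, less where a joint would pass 70% of its speed; a pose out of reach is approached as far as the arm can. A call is refused whole if a number of a shift passes 41.7 or a number of a turn 0.125, either way. A call with a gripper value outside its range is refused whole. "claw" is the opening, from 0 (shut) to 1 (fully open), set as the call begins (left out, the last holds). The fingers move at their own pace and stop on an object; "newtons" is the grip in N (left out, the last holds). Time passes only in rows, so rows that do not move let the fingers close. It gives the time, the measured TCP pose, the force, the opening and the grip force at its end, in the units of the state.
- robot.read_state(): the state, without advancing time (a new reading comes with each control period).
- robot.read_camera(name): name is "scene" or "top" or "wrist"; returns (picture, depth): 384x512x3 uint8, blue, green, red; 384x512 float32, m along the optical axis (not along the pixel's ray), 0 where there is no reading.
- robot.calibration(name): a dict with "fx", "fy", "cx", "cy" (pixels), "extrinsics" (4x4, takes a point from world to camera coordinates). Camera axes: x right, y down, z forward; pixel columns grow to the right and rows downward; lengths in m; the calibration is good to about 2 mm. A picture is of the moment at which its call begins: read the wrist's pose just before it. calibration takes no time and is no camera call; for the wrist camera it gives the pose at the moment of the call.
- robot.close_job(): hands the job in; it is judged then, once.
The state is a dict: "t": time; "q": joint angles; "dq": joint speeds; "joint_torque": joint torques, N m; "tool_pos": TCP position; "orientation": TCP orientation; "force": force on the tool from outside, world axes, zero at the start; "wrist_torque": the same for the moment, N m; "opening": finger opening in m; "gripper_force": force on a finger pad.
Only numpy, scipy, OpenCV 4.12 (cv2) and the standard library are available. Lean on these libraries where they do the work, as an engineer would, in place of code of your own. Each camera call takes 0.05 s, during which the arm holds its last target. There are 200 camera calls.

TASK

On the clamp jig, lift the two loose cartons by their ridges and set them upright in the two empty places on the slab, so that the four make the pinwheel layer. Then draw the sprung click lever from its rest by exactly four clicks, counted by feel, so that the jaw squares up the layer; never go on to a fifth, which would crush the cartons. Finish holding the lever still at the fourth click, since it flies back if let go; leave the mug, jar and copper cup where they are.

Things in the scene. Friction and masses are not known exactly. Their poses are not given: they have to be found in the camera images.
- carton1_mid (a point): white card carton, body 90 x 60 x 45 mm (long along its x axis), with a stiff upright brown ridge in the middle of its top: 40 mm long along x, 12 mm thick, 34 mm high (79 mm in all); 0.11 to 0.23 kg. This point is its centre, 40 mm above its underside; z up. One of the two loose cartons on the counter; either may go to either place.
- carton2_mid (a point): white card carton, body 90 x 60 x 45 mm (long along its x axis), with a stiff upright brown ridge in the middle of its top: 40 mm long along x, 12 mm thick, 34 mm high (79 mm in all); 0.11 to 0.23 kg. This point is its centre, 40 mm above its underside; z up. The other loose carton on the counter.
- carton3_mid (a point): white card carton, body 90 x 60 x 45 mm (long along its x axis), with a stiff upright brown ridge in the middle of its top: 40 mm long along x, 12 mm thick, 34 mm high (79 mm in all); 0.11 to 0.23 kg. This point is its centre, 40 mm above its underside; z up. Already on the slab, far left, long side along the jig's y.
- carton4_mid (a point): white card carton, body 90 x 60 x 45 mm (long along its x axis), with a stiff upright brown ridge in the middle of its top: 40 mm long along x, 12 mm thick, 34 mm high (79 mm in all); 0.11 to 0.23 kg. This point is its centre, 40 mm above its underside; z up. Already on the slab, far right, long side along the jig's x.
- place_left (a point): the empty near-left place, outlined on the slab, 40 mm above the slab's top: the carton's centre point belongs here, its long side along this frame's x axis. Frame: x away from the jig's open front, y to its left fence, z up. The left fence stands 1.5 mm beyond the carton's side, carton3 at its far end; the near end is open. Fill this place first.
- place_right (a point): the empty near-right place, outlined on the slab, 40 mm above the slab's top: the carton's centre point belongs here, its long side along this frame's y axis. Frame: x away from the jig's open front, y to its left fence, z up. carton4 adjoins its far side, the other placed carton its left end; near side open, open jaw 13 mm to the right. Gaps of 3 to 6 mm are fine: the jaw pushes along y.
- kept_left (a point): the place of carton3, 40 mm above the slab's top: the carton's centre point belongs here, its long side along this frame's y axis. Frame: x away from the jig's open front, y to its left fence, z up. 
- kept_right (a point): the place of carton4, 40 mm above the slab's top: the carton's centre point belongs here, its long side along this frame's x axis. Frame: x away from the jig's open front, y to its left fence, z up. 
- lever (a joint): angle (rad) of the lever: 0 at rest, grows clockwise seen from above, to 1.2. A sprung ball drops into notches at 0.2, 0.4, 0.6, 0.8: four clicks. Pull at the post: peaks at 8 to 11 N just past each notch, eases to 2 to 5 N shortly before the next, then rises steeply in it. A spring always pulls it back to 0; no notch holds it. A click moves the jaw 3 mm; at four it is 1.5 mm off the layer's nominal edge.
- lever_post (a point): middle of the graspable part of the lever's upright black post: round, 18 mm wide, top 22 mm above this point, flat lever arm (20 mm wide, top 30 mm below this point) under it; 84 mm above the counter; moves with the lever, on a circle of 110 mm radius about the pivot
- lever_pivot (a point): point on the lever's upright axis, level with lever_post; frame of the jig: x away from its open front, y to its left fence, z up. At rest the post lies at (-91, -62, 0) mm from it. Steel disc on the pivot, 52 mm radius, top 32 mm below. Slab's top 20 mm, jaw and fences' tops 66 mm above the counter
- mug: bystander, to be left alone: glass mug, 76 mm wide, 110 mm high, origin under its centre
- jar: bystander, to be left alone: glass jar with a steel lid, 64 mm wide, 100 mm high, origin under its centre
- cup: bystander, to be left alone: copper cup, 72 mm wide, 95 mm high, origin under its centre
Not all that is in view belongs to the job. What is shaped like the part that bears carton2_mid but red is not meant.

How it is judged:
On the way, in this order (a step that is already met when the one before it is completed fails the run):
1. all four cartons stand in the pinwheel layer, let go, with the lever still at rest ((((x of carton1_mid in the frame of place_left between -0.012 and 0.012 m and y of carton1_mid in the frame of place_left between -0.014 and 0.014 m and z of carton1_mid in the frame of place_left between -0.006 and 0.006 m and angle between the x axis of carton1_mid and the x axis of place_left, either way round below 0.15 rad and angle between carton1_mid's own z axis and vertical below 0.1 rad) and (x of carton2_mid in the frame of place_right between -0.012 and 0.012 m and y of carton2_mid in the frame of place_right between -0.014 and 0.014 m and z of carton2_mid in the frame of place_right between -0.006 and 0.006 m and angle between the x axis of carton2_mid and the y axis of place_right, either way round below 0.15 rad and angle between carton2_mid's own z axis and vertical below 0.1 rad)) or ((x of carton2_mid in the frame of place_left between -0.012 and 0.012 m and y of carton2_mid in the frame of place_left between -0.014 and 0.014 m and z of carton2_mid in the frame of place_left between -0.006 and 0.006 m and angle between the x axis of carton2_mid and the x axis of place_left, either way round below 0.15 rad and angle between carton2_mid's own z axis and vertical below 0.1 rad) and (x of carton1_mid in the frame of place_right between -0.012 and 0.012 m and y of carton1_mid in the frame of place_right between -0.014 and 0.014 m and z of carton1_mid in the frame of place_right between -0.006 and 0.006 m and angle between the x axis of carton1_mid and the y axis of place_right, either way round below 0.15 rad and angle between carton1_mid's own z axis and vertical below 0.1 rad))) and x of carton3_mid in the frame of kept_left between -0.012 and 0.012 m and y of carton3_mid in the frame of kept_left between -0.014 and 0.014 m and z of carton3_mid in the frame of kept_left between -0.006 and 0.006 m and angle between the x axis of carton3_mid and the y axis of kept_left, either way round below 0.15 rad and angle between each of carton3_mid, carton4_mid's own z axis and vertical below 0.1 rad and x of carton4_mid in the frame of kept_right between -0.012 and 0.012 m and y of carton4_mid in the frame of kept_right between -0.014 and 0.014 m and z of carton4_mid in the frame of kept_right between -0.006 and 0.006 m and angle between the x axis of carton4_mid and the x axis of kept_right, either way round below 0.15 rad and contact force between the fingers and carton1 below 0.5 N and contact force between the fingers and carton2 below 0.5 N and contact force between the fingers and carton3 below 0.5 N and contact force between the fingers and carton4 below 0.5 N and value of joint lever below 0.08 rad), for 0.2 s.
2. the lever is drawn to the fourth click (value of joint lever between 0.74 and 0.87 rad), for 0.2 s.
At the end, for the whole second after the job is handed in: the robot's fingers hold the lever still at the fourth click (0.74 to 0.87 rad, fingers pressing on it with more than 1 N), and all four cartons stand flat and upright in the pinwheel, each within 12 mm along x and 8 mm along y of its place and 0.15 rad of its direction, untouched by the fingers (all of step 2 and velocity of joint lever between -0.1 and 0.1 rad/s and contact force between the fingers and lever above 1 N and (((x of carton1_mid in the frame of place_left between -0.012 and 0.012 m and y of carton1_mid in the frame of place_left between -0.008 and 0.008 m and z of carton1_mid in the frame of place_left between -0.006 and 0.006 m and angle between the x axis of carton1_mid and the x axis of place_left, either way round below 0.15 rad and angle between carton1_mid's own z axis and vertical below 0.1 rad) and (x of carton2_mid in the frame of place_right between -0.012 and 0.012 m and y of carton2_mid in the frame of place_right between -0.008 and 0.008 m and z of carton2_mid in the frame of place_right between -0.006 and 0.006 m and angle between the x axis of carton2_mid and the y axis of place_right, either way round below 0.15 rad and angle between carton2_mid's own z axis and vertical below 0.1 rad)) or ((x of carton2_mid in the frame of place_left between -0.012 and 0.012 m and y of carton2_mid in the frame of place_left between -0.008 and 0.008 m and z of carton2_mid in the frame of place_left between -0.006 and 0.006 m and angle between the x axis of carton2_mid and the x axis of place_left, either way round below 0.15 rad and angle between carton2_mid's own z axis and vertical below 0.1 rad) and (x of carton1_mid in the frame of place_right between -0.012 and 0.012 m and y of carton1_mid in the frame of place_right between -0.008 and 0.008 m and z of carton1_mid in the frame of place_right between -0.006 and 0.006 m and angle between the x axis of carton1_mid and the y axis of place_right, either way round below 0.15 rad and angle between carton1_mid's own z axis and vertical below 0.1 rad))) and x of carton3_mid in the frame of kept_left between -0.012 and 0.012 m and y of carton3_mid in the frame of kept_left between -0.008 and 0.008 m and z of carton3_mid in the frame of kept_left between -0.006 and 0.006 m and angle between the x axis of carton3_mid and the y axis of kept_left, either way round below 0.15 rad and angle between each of carton3_mid, carton4_mid's own z axis and vertical below 0.1 rad and x of carton4_mid in the frame of kept_right between -0.012 and 0.012 m and y of carton4_mid in the frame of kept_right between -0.008 and 0.008 m and z of carton4_mid in the frame of kept_right between -0.006 and 0.006 m and angle between the x axis of carton4_mid and the x axis of kept_right, either way round below 0.15 rad and contact force between the fingers and carton1 below 0.5 N and contact force between the fingers and carton2 below 0.5 N and contact force between the fingers and carton3 below 0.5 N and contact force between the fingers and carton4 below 0.5 N); the arm keeps its last pose, push and grip.
It fails at once if the lever is drawn towards a fifth click (beyond 0.93 rad) (value of joint lever above 0.93 rad).
It fails at once if a bystander is moved more than 30 mm (distance of any of mug, jar, cup from where it was at the start of the episode above 0.03 m).
It also fails if it takes over 72 s, if anything falls off the work surface, if the arm or the gripper's body presses on something with over 40 N, if the wrist force passes 120 N, or if a joint passes its speed limit or range.

## Working session

There is one attempt and no reset: what is moved stays moved. The work goes in short steps, Python scripts to look and compute and a tool call to move; the robot and the scene stay as the last step left them, time stands still between calls to the robot, and variables do not carry over. Pictures are saved under pics/ and viewed, at most 10 in all, crops included, and the job is handed in when it is done.

Besides the shell and the picture viewer there is one more tool, called after "Call:" as a command line: name --argument value ..., lists and objects as JSON in quotes. apply_moves: Moves the arm, as the interface text tells. Its arguments: {"type":"object","properties":{"series":{"type":"array"},"claw":{"type":"number"},"newtons":{"type":"number"}},"required":["series"]}

```bash
ls; mkdir -p pics
python3 - <<'E'
from plant import robot
import cv2,numpy as np
s=robot.read_state();print(s)
a=[]
for n in("scene","top"):
    p,d=robot.read_camera(n);cv2.imwrite(f"pics/{n}.png",p);np.save(f"pics/{n}_d.npy",d);c=robot.calibration(n);print(n,c)
E
```

```text
pics
{'t': 0.0, 'q': array([-1.31339406e+00,  1.31155655e-01,  1.48929658e+00, -3.14599227e-05,
        1.52297510e+00, -8.53701671e-02]), 'dq': array([-0.00011231, -0.00047918, -0.00114441,  0.00037017,  0.00123647,
       -0.00061938]), 'joint_torque': array([ 8.19494799e-04, -5.59832740e+01, -4.91768432e+01,  7.66322203e-02,
        3.50205728e-02, -1.65181036e-04]), 'tool_pos': array([ 0.20163291, -0.56486017,  0.40368092]), 'orientation': array([-3.09376723e+00, -5.35484753e-01,  2.96588429e-04]), 'force': array([ 0.10078887, -0.93489492,  0.61782136]), 'wrist_torque': array([ 0.00032061, -0.03183594,  0.03327829]), 'gripper_force': 0.0, 'opening': 0.09290794944194054}
scene {'fx': 466.8873930935369, 'fy': 466.8873930935369, 'cx': 262.2708237717849, 'cy': 192.28355281453935, 'extrinsics': array([[-0.33838089,  0.94096385,  0.00924196,  0.23082548],
       [ 0.78550878,  0.28785818, -0.54782628, -0.44232987],
       [-0.51814509, -0.1781143 , -0.83654107,  1.77765693],
       [ 0.        ,  0.        ,  0.        ,  1.        ]])}
top {'fx': 409.7862739867564, 'fy': 409.7862739867564, 'cx': 255.15208996130067, 'cy': 185.4764037899738, 'extrinsics': array([[ 0.11845167, -0.99295515,  0.00304619, -0.05542542],
       [-0.96824005, -0.11618254, -0.22138841,  0.60337502],
       [ 0.22018268,  0.02327438, -0.97518095,  1.23233124],
       [ 0.        ,  0.        ,  0.        ,  1.        ]])}
```

View pics/top.png

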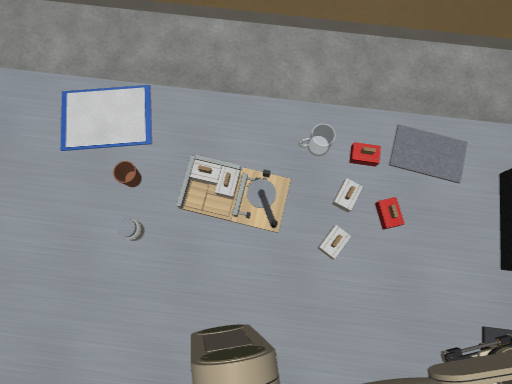

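View pics/scene.png

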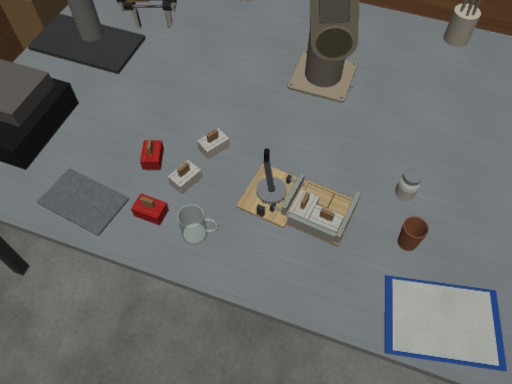

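The top view shows two white loose cartons at (348,194) and (335,241). The red ones at (366,153) and (390,213) are decoys. The jig is at (235,190), with its pivot at (262,193) and its post at (273,223). The white cartons with brown ridges are the ones that fit the description; I'll confirm in one enlarged crop.

```bash
cat > h.py <<'E'
import cv2,numpy as np
from scipy.spatial.transform import Rotation as R
from plant import robot
def ray(c,u,v,z):
    E=c["extrinsics"];Rm=E[:3,:3];o=-Rm.T@E[:3,3]
    d=Rm.T@np.array([(u-c["cx"])/c["fx"],(v-c["cy"])/c["fy"],1.])
    return o+d*(z-o[2])/d[2]
def cloud(c,d):
    v,u=np.mgrid[:d.shape[0],:d.shape[1]]
    P=np.stack([(u-c["cx"])/c["fx"]*d,(v-c["cy"])/c["fy"]*d,d],-1)
    E=c["extrinsics"];return (P-E[:3,3])@E[:3,:3]
def proj(c,p):
    E=c["extrinsics"];q=E[:3,:3]@np.asarray(p)+E[:3,3]
    return c["fx"]*q[0]/q[2]+c["cx"],c["fy"]*q[1]/q[2]+c["cy"]
def blobs(mask,amin):
    n,l,s,ce=cv2.connectedComponentsWithStats(mask.astype(np.uint8))
    return [(l==i,s[i],ce[i]) for i in range(1,n) if s[i][4]>=amin]
E
python3 - <<'E'
from h import *
p=cv2.imread("pics/top.png");d=np.load("pics/top_d.npy");c=robot.calibration("top")
cv2.imwrite("pics/crop.png",cv2.resize(p[140:265,170:415],None,fx=3.2,fy=3.2,interpolation=cv2.INTER_CUBIC))
P=cloud(c,d);hsv=cv2.cvtColor(p,cv2.COLOR_BGR2HSV)
for name,m in(("brown",(hsv[...,0]<20)&(hsv[...,1]>70)&(P[...,2]>.06)&(P[...,2]<.11)&(P[...,0]>.3)),
 ("white",(hsv[...,1]<40)&(hsv[...,2]>170)&(P[...,2]>.03)&(P[...,2]<.08)&(P[...,0]>.3)),
 ("black",(hsv[...,2]<60)&(P[...,2]>.03)&(P[...,2]<.12)&(P[...,0]>.3))):
  for l,s,ce in blobs(m,6):
    if ce[0]>420: continue
    X=P[l];r=cv2.minAreaRect((X[:,:2]*1000).astype(np.float32))
    print(name,s,ce.round(1),X.mean(0).round(4),"zmax",X[:,2].max().round(3),np.round(r[0]),np.round(r[1]),round(r[2],1))
E
```

```text
brown [362 147  14   7  71] [368.5 149.9] [ 0.7636 -0.3318  0.0767] zmax 0.085 [ 765. -332.] [39. 13.] 89.4
brown [113 161  26  24 251] [124.3 171.8] [0.5969 0.4313 0.083 ] zmax 0.102 [595. 427.] [71. 68.] 31.8
brown [199 166  12   7  61] [204.5 169. ] [0.6329 0.1798 0.0956] zmax 0.106 [634. 179.] [37. 11.] 83.0
brown [224 173   6  14  51] [226.5 179. ] [0.6089 0.1067 0.098 ] zmax 0.104 [610. 107.] [12. 38.] 84.9
brown [346 186   9  13  47] [349.9 192.1] [ 0.6174 -0.2812  0.0783] zmax 0.085 [ 618. -282.] [10. 38.] 67.9
brown [390 204   9  14  76] [394.  210.8] [ 0.575  -0.4218  0.0768] zmax 0.085 [ 576. -422.] [39. 13.] 19.8
brown [275 222   3   6   6] [276.3 224.5] [ 0.4866 -0.0624  0.0931] zmax 0.107 [487. -63.] [ 2. 11.] 74.8
brown [332 235  10  12  50] [336.4 240.5] [ 0.4618 -0.2505  0.0781] zmax 0.086 [ 462. -251.] [10. 38.] 59.6
white [190 160  50  36 787] [216.7 176.4] [0.6211 0.1422 0.0659] zmax 0.073 [617. 153.] [150.  88.] 82.8
white [335 178  28  32 408] [348.2 194.1] [ 0.6181 -0.2831  0.0462] zmax 0.08 [ 620. -284.] [59. 89.] 67.5
white [320 225  31  33 442] [334.9 241.4] [ 0.4622 -0.2522  0.0461] zmax 0.08 [ 463. -253.] [59. 88.] 58.9
black [263 173   6   3  13] [265.5 174.1] [ 0.6533 -0.0116  0.0419] zmax 0.051 [653. -12.] [17.  2.] 81.2
black [271 220   6   8  34] [273.5 223.5] [ 0.4885 -0.0534  0.0943] zmax 0.114 [491. -53.] [22. 13.] 35.1
```

View pics/crop.png

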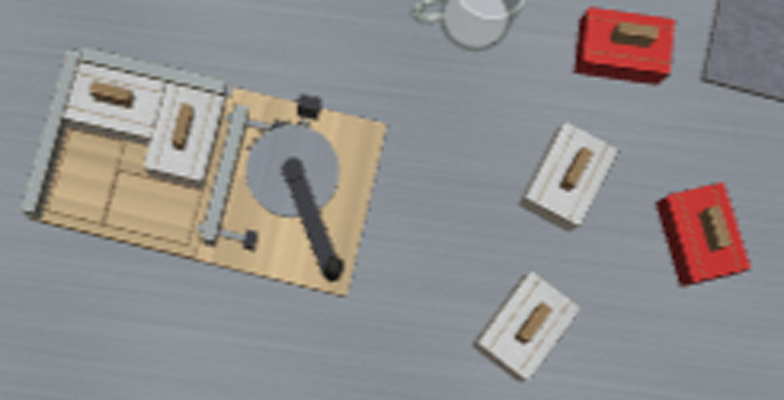

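The crop confirms it: the two white cartons with brown ridges are loose, the red ones are decoys, and the jig's two near places are empty. Next I'll write a move-planning helper and go above the near carton, A.

```bash
cat >> h.py <<'E'
def plan(x,y,z,yaw,n=None):
    """constant rows taking tool to (x,y,z), pointing down, tool x at yaw (deg)"""
    s=robot.read_state();R0=R.from_rotvec(s["orientation"]);a=np.radians(yaw)
    R1=R.from_matrix(np.array([[np.cos(a),np.sin(a),0],[np.sin(a),-np.cos(a),0],[0,0,-1]]))
    d=R0.inv().apply(np.array([x,y,z])-s["tool_pos"])*1000
    r=(R0.inv()*R1).as_rotvec()
    if n is None: n=int(np.ceil(max(np.linalg.norm(d)/36,np.linalg.norm(r)/.115,1)))
    k=R.from_rotvec(r/n); S=sum((k**i).as_matrix() for i in range(n))
    print("n",n,"row",np.linalg.solve(S,d).round(1).tolist(),(r/n).round(4).tolist())
def st():
    s=robot.read_state();x=R.from_rotvec(s["orientation"]).as_matrix()[:,0]
    print("t",round(s["t"],2),"pos",s["tool_pos"].round(4),"yaw",np.degrees(np.arctan2(x[1],x[0])).round(2),"F",s["force"].round(1),"open",round(s["opening"],4),"q6",s["q"][5].round(2))
E
python3 -c "
from h import *
plan(.462,-.251,.37,-31);c=robot.calibration('wrist');E=c['extrinsics'];o=-E[:3,:3].T@E[:3,3];s=robot.read_state();Q=R.from_rotvec(s['orientation']);print('cam in tool',Q.inv().apply(o-s['tool_pos']),Q.inv().apply(E[2,:3]),c['fx'])"
```

```text
n 12 row [20.7, -28.4, 2.8] [-0.0001, 0.0001, 0.0737]
cam in tool [0.06769716 0.00052144 0.0202974 ] [-0.24653301  0.00115067  0.96913371] 273.84039926786306
```

Call:
apply_moves --series '[[[20.7,-28.4,2.8],[0,0,0.0737]],[[20.7,-28.4,2.8],[0,0,0.0737]],[[20.7,-28.4,2.8],[0,0,0.0737]],[[20.7,-28.4,2.8],[0,0,0.0737]],[[20.7,-28.4,2.8],[0,0,0.0737]],[[20.7,-28.4,2.8],[0,0,0.0737]],[[20.7,-28.4,2.8],[0,0,0.0737]],[[20.7,-28.4,2.8],[0,0,0.0737]],[[20.7,-28.4,2.8],[0,0,0.0737]],[[20.7,-28.4,2.8],[0,0,0.0737]],[[20.7,-28.4,2.8],[0,0,0.0737]],[[20.7,-28.4,2.8],[0,0,0.0737]]]' --claw 0.5

```text
t: 1.1
tool_pos: [0.4633, -0.2492, 0.3708]
orientation: [-3.026, 0.845, 0.0]
force: [-0.8, -1.5, 0.4]
opening: 0.046
gripper_force: 0.0
```

```bash
cat >> h.py <<'E'
def ridges(tag,zr,amin=40):
    c=robot.calibration("wrist");p,d=robot.read_camera("wrist");cv2.imwrite(f"pics/{tag}.png",p);P=cloud(c,d)
    hsv=cv2.cvtColor(p,cv2.COLOR_BGR2HSV)
    m=(hsv[...,0]<22)&(hsv[...,1]>70)&(abs(P[...,2]-zr)<.006)&(d>0)
    for l,s,ce in blobs(m,amin):
        v,u=np.nonzero(l);X=np.array([ray(c,a,b,zr)[:2] for a,b in zip(u,v)])*1000
        r=cv2.minAreaRect(X.astype(np.float32));w,h=r[1];a=r[2]+(90 if h>w else 0);a=(a+90)%180-90
        print(tag,s[:4],"centre",np.round(r[0],1),"size",np.round(r[1],1),"long yaw",round(a,1),"z",P[l][:,2].mean().round(4))
    return c,p,P
E
python3 - <<'E'
from h import *
st();c,p,P=ridges("w1",.079)
E
```

```text
t 1.1 pos [ 0.4633 -0.2492  0.3708] yaw -31.22 F [-0.8 -1.5  0.4] open 0.046 q6 1.52
w1 [193   1  22  51] centre [ 617.4 -284.7] size [11.7 40.2] long yaw -22.2 z 0.0785
w1 [259 170  11  38] centre [ 463.1 -253.9] size [10.3 38.8] long yaw -31.3 z 0.0786
```

```bash
python3 -c "
from h import *
plan(.463,-.2535,.235,-31.3,6)"
```

```text
n 6 row [0.0, 1.4, 22.5] [-0.0005, -0.0, -0.0006]
```

Call:
apply_moves --series '[[[0,1.4,22.5],[0,0,0]],[[0,1.4,22.5],[0,0,0]],[[0,1.4,22.5],[0,0,0]],[[0,1.4,22.5],[0,0,0]],[[0,1.4,22.5],[0,0,0]],[[0,1.4,22.5],[0,0,0]],[[0,0,0],[0,0,0]],[[0,0,0],[0,0,0]]]'

```text
t: 1.82
tool_pos: [0.4574, -0.2578, 0.235]
orientation: [-3.026, 0.84, 0.004]
force: [-0.7, -0.1, 0.1]
opening: 0.0464
gripper_force: 0.0
```

Call:
apply_moves --series '[[[0,0,0],[0,0,0]],[[0,0,0],[0,0,0]],[[0,0,0],[0,0,0]],[[0,0,0],[0,0,0]],[[0,0,0],[0,0,0]],[[0,0,0],[0,0,0]],[[0,0,-15],[0,0,0]],[[0,0,-30],[0,0,0]],[[0,0,-35],[0,0,0]],[[0,0,-35],[0,0,0]],[[0,0,-30],[0,0,0]],[[0,0,0],[0,0,0]]]' --claw 0 --newtons 25

```text
t: 2.82
tool_pos: [0.4592, -0.2591, 0.3888]
orientation: [3.023, -0.839, 0.016]
force: [0.8, -0.4, -0.6]
opening: 0.0117
gripper_force: 25.0
```

Run:
```python
from h import *
st();s=robot.read_state();print(s['gripper_force'])
plan(.53,.14,.40,-7.1)
```

```text
t 2.82 pos [ 0.4592 -0.2591  0.3888] yaw -31.03 F [ 0.8 -0.4 -0.6] open 0.0117 q6 1.5
24.998481273651123
n 12 row [-5.9, -33.5, -1.0] [0.0003, -0.0009, -0.0348]
```

Call:
apply_moves --series '[[[-5.9,-33.5,-1],[0,0,-0.0348]],[[-5.9,-33.5,-1],[0,0,-0.0348]],[[-5.9,-33.5,-1],[0,0,-0.0348]],[[-5.9,-33.5,-1],[0,0,-0.0348]],[[-5.9,-33.5,-1],[0,0,-0.0348]],[[-5.9,-33.5,-1],[0,0,-0.0348]],[[-5.9,-33.5,-1],[0,0,-0.0348]],[[-5.9,-33.5,-1],[0,0,-0.0348]],[[-5.9,-33.5,-1],[0,0,-0.0348]],[[-5.9,-33.5,-1],[0,0,-0.0348]],[[-5.9,-33.5,-1],[0,0,-0.0348]],[[-5.9,-33.5,-1],[0,0,-0.0348]]]'

```text
t: 3.82
tool_pos: [0.5285, 0.1425, 0.3923]
orientation: [3.135, -0.192, -0.001]
force: [1.4, 0.3, -1.0]
opening: 0.0116
gripper_force: 25.0
```

Call:
apply_moves --series '[[[0,0,0],[0,0,0]],[[0,0,0],[0,0,0]],[[0,0,0],[0,0,0]],[[0,0,0],[0,0,0]]]'

```text
t: 4.15
tool_pos: [0.5289, 0.1399, 0.3926]
orientation: [3.135, -0.197, -0.001]
force: [0.3, -0.1, -0.9]
opening: 0.0118
gripper_force: 25.0
```

Run:
```python
from h import *
st();c,p,P=ridges("w2",.099);st()
cv2.imwrite("pics/w2b.png",cv2.resize(p,None,fx=1.5,fy=1.5,interpolation=cv2.INTER_CUBIC))
np.save("pics/w2P.npy",P)
```

```text
t 4.15 pos [0.5289 0.1399 0.3926] yaw -7.18 F [ 0.3 -0.1 -0.9] open 0.0118 q6 1.86
w2 [183  81  42  13] centre [634.3 179.6] size [38.8 10.6] long yaw 82.8 z 0.0985
w2 [277  82  13  42] centre [610.9 107.1] size [11.4 37.3] long yaw -6.4 z 0.0986
w2 [  0 146   9  42] centre [584.2 392. ] size [ 7.9 42.9] long yaw -20.4 z 0.0942
t 4.2 pos [0.5289 0.1397 0.3928] yaw -7.21 F [ 0.1 -0.6 -1. ] open 0.0119 q6 1.86
```

View pics/w2b.png

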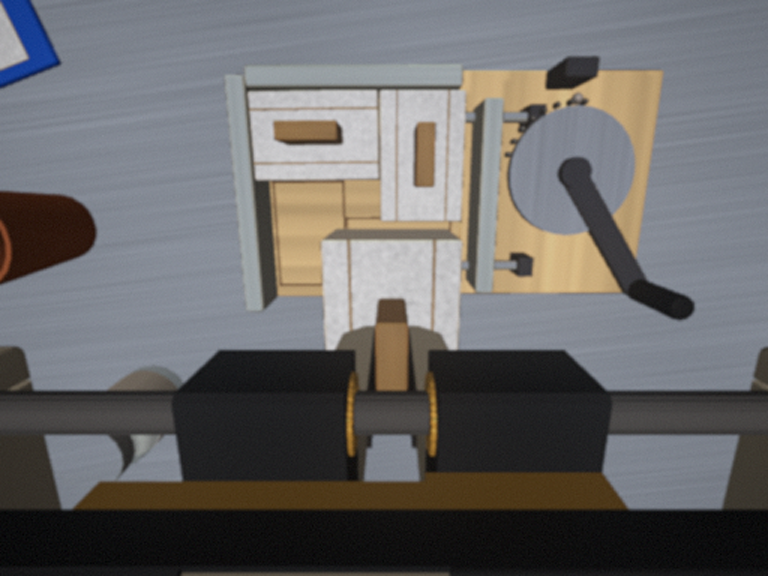

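The held carton is upright in the grip and both empty outlines are visible. The left outline's corners are near (273,180), (344,180) and (281,284). I'll check the place against those lines.

Run:
```python
from h import *
c=robot.calibration('wrist')
a=np.radians(-7.1);ex=np.array([np.cos(a),np.sin(a)]);ey=np.array([-np.sin(a),np.cos(a)])
c3=np.array([.6343,.1796]);c4=np.array([.6109,.1071])
J=lambda p:np.round([ (p-c3)@ex*1000,(p-c3)@ey*1000],1)
print("c4",J(c4))
for n,u,v,z in(("outl left far",273,182,.02),("outl left near",281,284,.02),("outl mid far",344,182,.02),("outl mid",346,217,.02),("midline",400,218,.02),("fence in top",247,90,.066),("fence in near",264,305,.066),("jaw left far",480,100,.066),("jaw left near",472,290,.066)):
    print(n,J(ray(c,u/1.5,v/1.5,z)[:2]))
for n,o in(("L",(-75,15)),("R",(-90,-60))): print(n,(c3+(ex*o[0]+ey*o[1])/1000).round(4))
m=.5*(c3+c4)
L=c3+(ex*-77+ey*14.5)/1000; print(L)
plan(*(L-ex*.001),.30,-7.1)
```

```text
c4 [-14.3 -74.8]
outl left far [-30.7  44.2]
outl left near [-118.    43.5]
outl mid far [-30.8 -14.8]
outl mid [-59.6 -15.6]
midline [-60.5 -61.4]
fence in top [30.3 44.8]
fence in near [-123.5   45.2]
jaw left far [  23.7 -115.3]
jaw left near [-111.8 -116.1]
L [0.5617 0.2038]
R [0.5376 0.1312]
[0.55968266 0.20350613]
n 4 row [5.4, -16.8, 23.2] [0.0001, 0.0001, -0.0005]
```

Run:
```python
from h import *
a=np.radians(-7.1);ex=np.array([np.cos(a),np.sin(a)]);ey=np.array([-np.sin(a),np.cos(a)])
L=np.array([.6343,.1796])+(ex*-77.5+ey*13.5)/1000; print(L)
plan(*L,.30,-7.1,5)
```

```text
[0.55906289 0.2025756 ]
n 5 row [4.4, -13.2, 18.5] [0.0001, 0.0001, -0.0004]
```

Call:
apply_moves --series '[[[4.4,-13.2,18.5],[0,0,0]],[[4.4,-13.2,18.5],[0,0,0]],[[4.4,-13.2,18.5],[0,0,0]],[[4.4,-13.2,18.5],[0,0,0]],[[4.4,-13.2,18.5],[0,0,0]],[[0,0,0],[0,0,0]],[[0,0,0],[0,0,0]],[[0,0,0],[0,0,0]],[[0,0,0],[0,0,0]]]'

```text
t: 4.95
tool_pos: [0.5594, 0.2028, 0.3023]
orientation: [-3.135, 0.196, -0.003]
force: [-0.6, -0.6, -1.6]
opening: 0.0122
gripper_force: 25.0
```

Run:
```python
from h import *
st()
plan(.5591,.2026,.258,-7.1,5)
p,d=robot.read_camera("wrist");cv2.imwrite("pics/w3.png",p)
```

```text
t 4.95 pos [0.5594 0.2028 0.3023] yaw -7.17 F [-0.6 -0.6 -1.6] open 0.0122 q6 1.96
n 5 row [-0.1, 0.0, 8.9] [-0.0001, -0.0004, -0.0003]
```

View pics/w3.png

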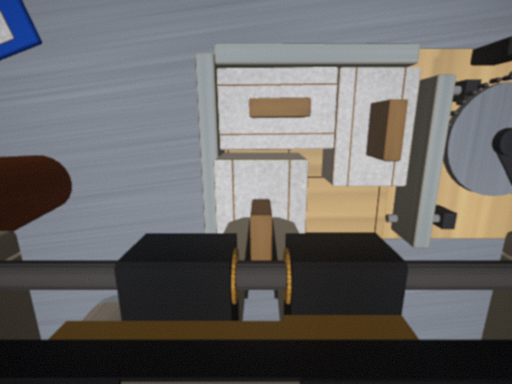

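The held carton sits over the left place, with its far-edge corners at (216,154) and (307,157). I'll check those corners against the fence.

Run:
```python
from h import *
c=robot.calibration('wrist')
a=np.radians(-7.1);ex=np.array([np.cos(a),np.sin(a)]);ey=np.array([-np.sin(a),np.cos(a)])
c3=np.array([.6343,.1796])
for u,v,z in((216,154,.112),(307,157,.112),(216.5,230,.112),(214.5,66,.066),(214.5,233,.066),(219,148,.065)): print(u,v,np.round([(ray(c,u,v,z)[:2]-c3)@e*1000 for e in(ex,ey)],1))
```

```text
216 154 [-27.9  40.9]
307 157 [-29.9 -15.6]
216.5 230 [-78.3  42.6]
214.5 66 [31.  46.8]
214.5 233 [-99.6  52.4]
219 148 [-28.4  46. ]
```

Call:
apply_moves --series '[[[-2.5,0,8.5],[0,0,0]],[[0,0,9],[0,0,0]],[[0,0,9],[0,0,0]],[[0,0,9],[0,0,0]],[[0,0,6],[0,0,0]],[[0,0,3],[0,0,0]],[[0,0,1],[0,0,0]],[[0,0,1],[0,0,0]],[[0,0,0],[0,0,0]],[[0,0,0],[0,0,0]],[[0,0,0],[0,0,0]]]'

```text
t: 5.92
tool_pos: [0.556, 0.2039, 0.2562]
orientation: [3.135, -0.194, -0.003]
force: [-15.2, -5.5, 22.6]
opening: 0.0119
gripper_force: 25.0
```

Call:
apply_moves --series '[[[0,0,-0.7],[0,0,0]],[[0,0,0],[0,0,0]],[[0,0,0],[0,0,0]]]'

```text
t: 6.17
tool_pos: [0.5562, 0.204, 0.2562]
orientation: [3.135, -0.194, -0.001]
force: [-8.9, -3.0, 15.0]
opening: 0.0118
gripper_force: 25.0
```

Run:
```python
from h import *
st()
c,p,P=ridges("w4",.099)
cv2.imwrite("pics/w4b.png",p[30:260,180:480].repeat(2,0).repeat(2,1))
```

```text
t 6.17 pos [0.5562 0.204  0.2562] yaw -7.09 F [-8.9 -3.  15. ] open 0.0118 q6 1.96
w4 [247  81  83  27] centre [634.6 180.5] size [38.7 11.6] long yaw 82.9 z 0.0986
w4 [418  83  43  83] centre [611.2 109.2] size [15.3 38.8] long yaw -7.4 z 0.0981
w4 [249 212  25  48] centre [564.5 202. ] size [12.9 27.2] long yaw -7.1 z 0.0984
```

View pics/w4b.png

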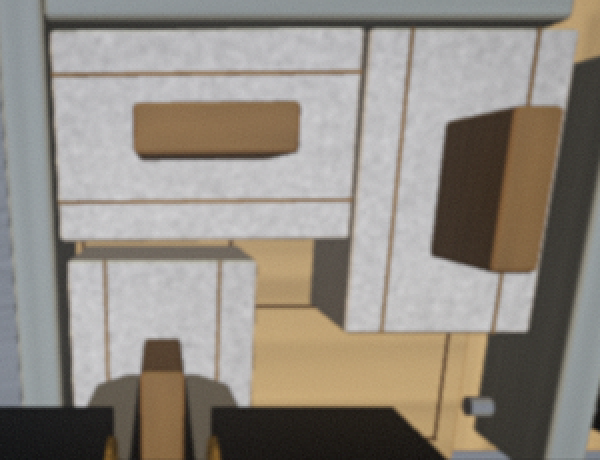

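Carton A stands on the slab, with its ridge top at z=0.098, about 4 mm short of carton3. I'll release it and lift.

Call:
apply_moves --series '[[[0,0,0],[0,0,0]],[[0,0,0],[0,0,0]],[[0,0,0],[0,0,0]],[[0,0,0],[0,0,0]],[[0,0,-10],[0,0,0]],[[0,0,-25],[0,0,0]],[[0,0,-35],[0,0,0]],[[0,0,-35],[0,0,0]],[[0,0,-35],[0,0,0]],[[0,0,0],[0,0,0]],[[0,0,0],[0,0,0]],[[0,0,0],[0,0,0]]]' --claw 0.25

```text
t: 7.22
tool_pos: [0.5563, 0.204, 0.3951]
orientation: [-3.135, 0.195, -0.001]
force: [-0.4, -0.3, -1.3]
opening: 0.0231
gripper_force: 0.0
```

Run:
```python
from h import *
st();c,p,P=ridges("w5",.099)
plan(.617,-.2845,.37,-22.2)
```

```text
t 7.22 pos [0.5563 0.204  0.3951] yaw -7.1 F [-0.4 -0.3 -1.3] open 0.0231 q6 1.96
w5 [255 103  40  12] centre [634.8 180. ] size [37.6 10.2] long yaw 82.9 z 0.0987
w5 [343 104  16  40] centre [611.3 108. ] size [13.2 37.1] long yaw -7.3 z 0.0984
w5 [  9 145  70  66] centre [595.7 422.5] size [70.3 67.9] long yaw 82.9 z 0.0943
w5 [256 170  11  38] centre [557.3 202.8] size [10.4 39.5] long yaw -7.4 z 0.0985
n 14 row [12.8, 32.9, 1.7] [0.0001, 0.0001, 0.0188]
```

Call:
apply_moves --series '[[[12.8,32.9,1.7],[0,0,0.0188]],[[12.8,32.9,1.7],[0,0,0.0188]],[[12.8,32.9,1.7],[0,0,0.0188]],[[12.8,32.9,1.7],[0,0,0.0188]],[[12.8,32.9,1.7],[0,0,0.0188]],[[12.8,32.9,1.7],[0,0,0.0188]],[[12.8,32.9,1.7],[0,0,0.0188]],[[12.8,32.9,1.7],[0,0,0.0188]],[[12.8,32.9,1.7],[0,0,0.0188]],[[12.8,32.9,1.7],[0,0,0.0188]],[[12.8,32.9,1.7],[0,0,0.0188]],[[12.8,32.9,1.7],[0,0,0.0188]]]' --claw 0.5

```text
t: 8.27
tool_pos: [0.6163, -0.2159, 0.3719]
orientation: [-3.093, 0.548, 0.006]
force: [0.7, -0.4, -0.1]
opening: 0.0466
gripper_force: 0.0
```

Call:
apply_moves --series '[[[12.8,32.9,1.7],[0,0,0.0188]],[[12.8,32.9,1.7],[0,0,0.0188]],[[0,0,0],[0,0,0]],[[0,0,0],[0,0,0]],[[0,0,0],[0,0,0]],[[0,0,0],[0,0,0]]]'

```text
t: 8.77
tool_pos: [0.6178, -0.2837, 0.37]
orientation: [-3.082, 0.602, 0.003]
force: [0.4, 0.8, -0.1]
opening: 0.0467
gripper_force: 0.0
```

Run:
```python
from h import *
c,p,P=ridges("w6",.079);st()
plan(.6172,-.2845,.235,-22.2,6)
```

```text
w6 [227   5  46  32] centre [ 764.3 -333.1] size [39.7 13.2] long yaw 88.5 z 0.0784
w6 [386 159  34  36] centre [ 577.2 -422. ] size [42.  13.1] long yaw 19.5 z 0.0783
w6 [256 169  10  38] centre [ 620.3 -285.1] size [ 9.3 38.7] long yaw -22.1 z 0.0785
t 8.82 pos [ 0.6179 -0.2835  0.3705] yaw -22.08 F [-0.1 -0.6  0.1] open 0.0466 q6 1.45
n 6 row [-0.0, 0.2, 22.6] [-0.0001, 0.0002, 0.0003]
```

Call:
apply_moves --series '[[[0.4,0.2,22.5],[0,0,0]],[[0.4,0.2,22.5],[0,0,0]],[[0.4,0.2,22.5],[0,0,0]],[[0.4,0.2,22.5],[0,0,0]],[[0.4,0.2,22.5],[0,0,0]],[[0.4,0.2,22.5],[0,0,0]],[[0,0,0],[0,0,0]],[[0,0,0],[0,0,0]],[[0,0,0],[0,0,0]]]'

```text
t: 9.57
tool_pos: [0.6198, -0.286, 0.2366]
orientation: [-3.083, 0.602, -0.0]
force: [-0.2, -0.4, 0.8]
opening: 0.0465
gripper_force: 0.0
```

Call:
apply_moves --series '[[[0,0,0],[0,0,0]],[[0,0,0],[0,0,0]],[[0,0,0],[0,0,0]],[[0,0,0],[0,0,0]],[[0,0,0],[0,0,0]],[[0,0,0],[0,0,0]],[[0,0,-15],[0,0,0]],[[0,0,-35],[0,0,0]],[[0,0,-40],[0,0,0]],[[0,0,-40],[0,0,0]],[[0,0,-35],[0,0,0]],[[0,0,0],[0,0,0]]]' --claw 0

```text
t: 10.57
tool_pos: [0.6206, -0.2877, 0.4132]
orientation: [3.078, -0.604, 0.023]
force: [1.6, -0.6, 1.9]
opening: 0.0118
gripper_force: 25.0
```

Run:
```python
from h import *
a=np.radians(-7.2);ex=np.array([np.cos(a),np.sin(a)]);ey=np.array([-np.sin(a),np.cos(a)])
T=np.array([.6345,.1798])+(ex*-93+ey*-62)/1000;print(T)
c4=np.array([.611,.1075]);print("alt via c4",c4+(ex*-76.5+ey*13)/1000)
st();plan(*T,.40,82.8);plan(*T,.40,82.8,18)
```

```text
[0.53446267 0.12994488]
alt via c4 [0.53673256 0.12998548]
t 10.57 pos [ 0.6206 -0.2877  0.4132] yaw -22.19 F [ 1.6 -0.6  1.9] open 0.0118 q6 1.45
n 16 row [8.1, -29.7, 0.8] [0.0009, -0.0005, -0.1145]
n 18 row [7.4, -26.3, 0.7] [0.0008, -0.0005, -0.1018]
```

Call:
apply_moves --series '[[[7.4,-26.3,0.7],[0,0,-0.1018]],[[7.4,-26.3,0.7],[0,0,-0.1018]],[[7.4,-26.3,0.7],[0,0,-0.1018]],[[7.4,-26.3,0.7],[0,0,-0.1018]],[[7.4,-26.3,0.7],[0,0,-0.1018]],[[7.4,-26.3,0.7],[0,0,-0.1018]],[[7.4,-26.3,0.7],[0,0,-0.1018]],[[7.4,-26.3,0.7],[0,0,-0.1018]],[[7.4,-26.3,0.7],[0,0,-0.1018]]]'

```text
t: 11.32
tool_pos: [0.6792, -0.0558, 0.3951]
orientation: [3.03, 0.829, 0.0]
force: [1.9, 0.4, -1.1]
opening: 0.0118
gripper_force: 25.0
```

Call:
apply_moves --series '[[[7.4,-26.3,0.7],[0,0,-0.1018]],[[7.4,-26.3,0.7],[0,0,-0.1018]],[[7.4,-26.3,0.7],[0,0,-0.1018]],[[7.4,-26.3,0.7],[0,0,-0.1018]],[[7.4,-26.3,0.7],[0,0,-0.1018]],[[7.4,-26.3,0.7],[0,0,-0.1018]],[[7.4,-26.3,0.7],[0,0,-0.1018]],[[7.4,-26.3,0.7],[0,0,-0.1018]],[[7.4,-26.3,0.7],[0,0,-0.1018]],[[0,0,0],[0,0,0]],[[0,0,0],[0,0,0]],[[0,0,0],[0,0,0]]]'

```text
t: 12.32
tool_pos: [0.5335, 0.13, 0.3893]
orientation: [2.357, 2.075, 0.002]
force: [-0.9, 0.1, -2.2]
opening: 0.0119
gripper_force: 25.0
```

Run:
```python
from h import *
c,p,P=ridges("w7",.099);st()
plan(.5352,.1300,.31,82.8,4)
```

```text
w7 [254 107  41  13] centre [556.1 203. ] size [10.9 38.1] long yaw -7.3 z 0.0987
w7 [349 106  17  41] centre [633.6 180.7] size [37.4 13.3] long yaw 83.2 z 0.0985
w7 [317 196  40  12] centre [609.6 108. ] size [11.8 40. ] long yaw -7.3 z 0.0984
t 12.37 pos [0.5338 0.1297 0.3891] yaw 82.7 F [ 0.4  0.3 -1. ] open 0.0115 q6 0.27
n 4 row [0.1, 0.3, 19.8] [0.0003, 0.0, -0.0004]
```

Run:
```python
from h import *
plan(.5342,.1276,.264,82.8,8)
```

```text
n 8 row [-0.3, 0.1, 15.6] [0.0002, 0.0, -0.0002]
```

Call:
apply_moves --series '[[[-0.8,0.2,15.6],[0,0,0]],[[-0.8,0.2,15.6],[0,0,0]],[[-0.5,0.2,15.6],[0,0,0]],[[0,0,15.6],[0,0,0]],[[0,0,15.6],[0,0,0]],[[0,0,0],[0,0,0]],[[0,0,0],[0,0,0]],[[0,0,0],[0,0,0]]]'

```text
t: 13.03
tool_pos: [0.5344, 0.1276, 0.3114]
orientation: [2.357, 2.076, 0.001]
force: [0.7, -0.0, -0.7]
opening: 0.0116
gripper_force: 25.0
```

Run:
```python
from h import *
st();p,d=robot.read_camera("wrist")
cv2.imwrite("pics/w8b.png",p[30:260,180:480].repeat(2,0).repeat(2,1));plan(.5342,.1276,.257,82.8,6)
```

```text
t 13.03 pos [0.5344 0.1276 0.3114] yaw 82.74 F [ 0.7 -0.  -0.7] open 0.0116 q6 0.27
n 6 row [-0.0, -0.0, 9.1] [0.0003, -0.0001, -0.0001]
```

View pics/w8b.png

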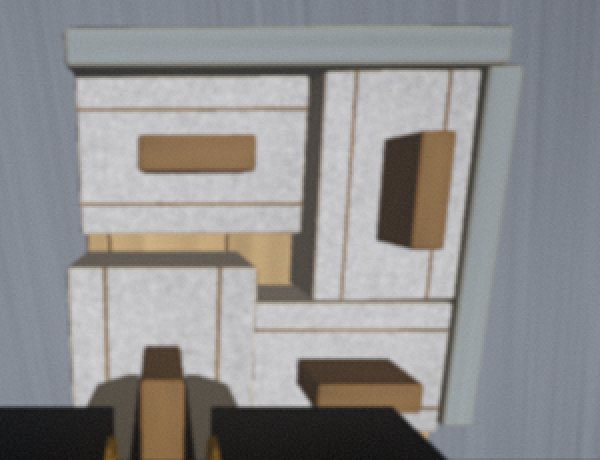

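The held carton hangs over the right place. Its far side is at column 256 of the crop and its left end at row 266. I'll check the clearances numerically.

Run:
```python
from h import *
c=robot.calibration('wrist')
a=np.radians(-7.2);ex=np.array([np.cos(a),np.sin(a)]);ey=np.array([-np.sin(a),np.cos(a)])
c3=np.array([.6344,.180])
for n,u,v,z in(("B far-left cnr",256,266,.1214),("B near-left",69,267,.1214),("B far side",254,400,.1214),("A right side",190,233,.065),("c4 left-near?",290,300,.065),("c3 right-near",312,300,.065)): print(n,np.round([(ray(c,u/2+180,v/2+30,z)[:2]-c3)@e*1000 for e in(ex,ey)],1))
```

```text
B far-left cnr [-62.7 -21.9]
B near-left [-121.1  -22.2]
B far side [-61.5 -66.8]
A right side [-80.4 -16.6]
c4 left-near? [-37.8 -44.7]
c3 right-near [-28.5 -44.7]
```

Call:
apply_moves --series '[[[1,0,9],[0,0,0]],[[0,0,10],[0,0,0]],[[0,0,10],[0,0,0]],[[0,0,10],[0,0,0]],[[0,0,8],[0,0,0]],[[0,0,4],[0,0,0]],[[0,0,2.5],[0,0,0]],[[0,0,1],[0,0,0]],[[0,0,0],[0,0,0]],[[0,0,0],[0,0,0]],[[0,0,0],[0,0,0]]]'

```text
t: 14.0
tool_pos: [0.534, 0.1291, 0.2565]
orientation: [2.356, 2.077, 0.001]
force: [-1.1, 1.0, -1.5]
opening: 0.012
gripper_force: 25.0
```

Call:
apply_moves --series '[[[0,0,0.7],[0,0,0]],[[0,0,0],[0,0,0]],[[0,0,0.7],[0,0,0]],[[0,0,0],[0,0,0]],[[0,0,0],[0,0,0]]]'

```text
t: 14.42
tool_pos: [0.5339, 0.129, 0.2552]
orientation: [2.356, 2.077, 0.001]
force: [-2.0, -0.9, 4.8]
opening: 0.0122
gripper_force: 25.0
```

Call:
apply_moves --series '[[[0,0,0],[0,0,0]],[[0,0,0],[0,0,0]],[[0,0,0],[0,0,0]],[[0,0,0],[0,0,0]],[[0,0,-10],[0,0,0]],[[0,0,-25],[0,0,0]],[[0,0,-35],[0,0,0]],[[0,0,-35],[0,0,0]],[[0,0,-35],[0,0,0]],[[0,0,0],[0,0,0]],[[0,0,0],[0,0,0]],[[0,0,0],[0,0,0]]]' --claw 0.25

```text
t: 15.42
tool_pos: [0.5337, 0.129, 0.3949]
orientation: [2.356, 2.077, 0.001]
force: [0.4, 0.3, -0.0]
opening: 0.0232
gripper_force: 0.0
```

Run:
```python
from h import *
st();c,p,P=ridges("w9",.099)
a=np.radians(-7.2);ex=np.array([np.cos(a),np.sin(a)]);ey=np.array([-np.sin(a),np.cos(a)])
t=cv2.imread("pics/top.png");ct=robot.calibration("top")
piv=ray(ct,261.7,193,.04)[:2];print("disc px->",piv)
hsv=cv2.cvtColor(p,cv2.COLOR_BGR2HSV)
post=np.array([.491,-.0565]);print("post->pivot",post-(ex*-91+ey*-62)/1000)
plan(*post,.37,27.1)
```

```text
t 15.42 pos [0.5337 0.129  0.3949] yaw 82.81 F [ 0.4  0.3 -0. ] open 0.0232 q6 0.27
w9 [255 107  39  12] centre [556.2 202.7] size [10.2 36.9] long yaw -7.2 z 0.0987
w9 [348 106  16  40] centre [633.6 180.3] size [37.3 13.2] long yaw 83.5 z 0.0985
w9 [256 172  11  37] centre [534.  127.4] size [38.5 10.3] long yaw 82.5 z 0.0987
w9 [316 194  39  11] centre [609.7 108.3] size [10.9 39.9] long yaw -7.2 z 0.0985
disc px-> [ 0.58972993 -0.00663612]
post->pivot [ 0.5890531  -0.00639421]
n 9 row [-20.8, 7.2, 2.6] [-0.0001, 0.0001, 0.108]
```

Call:
apply_moves --series '[[[-20.8,7.2,2.6],[0,0,0.108]],[[-20.8,7.2,2.6],[0,0,0.108]],[[-20.8,7.2,2.6],[0,0,0.108]],[[-20.8,7.2,2.6],[0,0,0.108]],[[-20.8,7.2,2.6],[0,0,0.108]],[[-20.8,7.2,2.6],[0,0,0.108]],[[-20.8,7.2,2.6],[0,0,0.108]],[[-20.8,7.2,2.6],[0,0,0.108]],[[-20.8,7.2,2.6],[0,0,0.108]],[[0,0,0],[0,0,0]],[[0,0,0],[0,0,0]],[[0,0,0],[0,0,0]]]' --claw 0.5

```text
t: 16.47
tool_pos: [0.4913, -0.0564, 0.3702]
orientation: [-3.052, -0.739, 0.002]
force: [-0.3, -0.2, -0.9]
opening: 0.0466
gripper_force: 0.0
```

Run:
```python
from h import *
st();c=robot.calibration("wrist");p,d=robot.read_camera("wrist");P=cloud(c,d)
cv2.imwrite("pics/w10b.png",p.repeat(1,0))
hsv=cv2.cvtColor(p,cv2.COLOR_BGR2HSV)
for n,m in(("post top",(hsv[...,2]<70)&(abs(P[...,2]-.106)<.006)&(d>0)),("arm",(hsv[...,2]<70)&(abs(P[...,2]-.05)<.01)),("disc",(hsv[...,1]<60)&(hsv[...,2]>90)&(abs(P[...,2]-.052)<.006))):
    for l,s,ce in blobs(m,40):
        v,u=np.nonzero(l);(x,y),r=cv2.minEnclosingCircle((P[l][:,:2]*1000).astype(np.float32));print(n,s,"enc",round(x,1),round(y,1),"r",round(r,1),"mean",P[l].mean(0).round(4))
```

```text
t 16.47 pos [ 0.4913 -0.0564  0.3702] yaw 27.21 F [-0.3 -0.2 -0.9] open 0.0466 q6 0.88
post top [251 188  17  19 256] enc 490.3 -55.3 r 8.4 mean [ 0.4908 -0.0552  0.1052]
arm [ 80   0  21  11 134] enc 575.7 170.4 r 7.1 mean [0.5746 0.1708 0.0488]
arm [167   0  41  63 511] enc 596.8 78.5 r 34.1 mean [0.5968 0.0784 0.05  ]
arm [165   0  73 121 787] enc 574.3 54.6 r 67.1 mean [0.5773 0.054  0.0503]
arm [288   2  25  29 430] enc 657.7 -14.5 r 12.3 mean [ 0.6568 -0.0145  0.0504]
arm [148  68  25  42 139] enc 532.8 81.3 r 23.3 mean [0.5336 0.0811 0.0524]
arm [ 250   69   19  115 1675] enc 545.2 -30.4 r 58.3 mean [ 0.5458 -0.0268  0.0545]
disc [481   0  26  16 219] enc 749.8 -175.8 r 12.7 mean [ 0.7486 -0.1756  0.0518]
disc [ 213   29   92   98 6041] enc 591.7 -5.4 r 51.4 mean [ 0.5918 -0.0029  0.0517]
```

View pics/w10b.png

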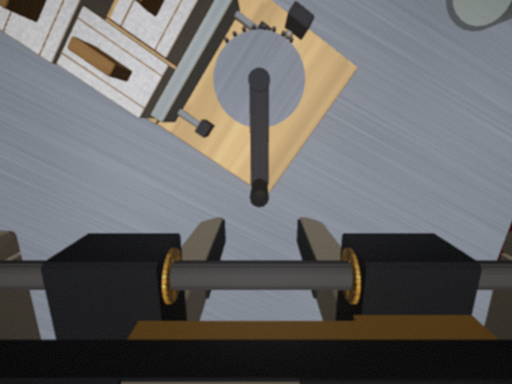

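The picture shows the post at (259,197), centred between the open fingers. Its world position is (0.490, -0.055), which agrees with the 110 mm radius. I'll descend and grip.

Call:
apply_moves --series '[[[0,-0.2,19],[0,0,0]],[[0,-0.2,19],[0,0,0]],[[0,-0.2,19],[0,0,0]],[[0,-0.2,19],[0,0,0]],[[0,-0.2,19],[0,0,0]],[[0,-0.2,19],[0,0,0]],[[0,0,0],[0,0,0]],[[0,0,0],[0,0,0]],[[0,0,0],[0,0,0]]]'

```text
t: 17.27
tool_pos: [0.4914, -0.0552, 0.2581]
orientation: [3.053, 0.738, 0.001]
force: [0.6, -0.2, 0.6]
opening: 0.0464
gripper_force: 0.0
```

Call:
apply_moves --series '[[[0,0,0],[0,0,0]],[[0,0,0],[0,0,0]],[[0,0,0],[0,0,0]],[[0,0,0],[0,0,0]],[[0,0,0],[0,0,0]],[[0,0,0],[0,0,0]],[[0,0,0],[0,0,0]],[[0,0,0],[0,0,0]]]' --claw 0 --newtons 40

```text
t: 17.93
tool_pos: [0.4906, -0.055, 0.2575]
orientation: [-3.052, -0.736, 0.0]
force: [-3.3, 5.5, 5.8]
opening: 0.0173
gripper_force: 40.0
```

```bash
python3 - <<'E'
from h import *
st();s=robot.read_state();np.save("rest.npy",np.r_[s["tool_pos"],s["force"]])
E
cat >> h.py <<'E'
def lev():
    s=robot.read_state();r=np.load("rest.npy");a=np.radians(-7.2);Rz=np.array([[np.cos(a),-np.sin(a)],[np.sin(a),np.cos(a)]])
    piv=r[:2]-Rz@np.array([-.091,-.062]);v=s["tool_pos"][:2]-piv;v0=r[:2]-piv
    th=-(np.arctan2(v[1],v[0])-np.arctan2(v0[1],v0[0]));th=(th+np.pi)%(2*np.pi)-np.pi
    t=np.array([v[1],-v[0]])/np.linalg.norm(v);F=s["force"][:2]-r[3:5]
    print("theta",th.round(3),"radius",np.linalg.norm(v).round(4),"pull",round(-F@t,1),"radial",round(F@v/np.linalg.norm(v),1),s["gripper_force"].round(1),s["opening"].round(4))
E
```

```text
t 17.93 pos [ 0.4906 -0.055   0.2575] yaw 27.12 F [-3.3  5.5  5.8] open 0.0173 q6 0.88
```

Call:
apply_moves --series '[[[0,-2.2,0],[0,0,0.02]],[[0,-2.2,0],[0,0,0.02]],[[0.1,-2.2,0],[0,0,0.02]],[[0,-2.2,0],[0,0,0.02]],[[0,-2.2,0],[0,0,0.02]],[[0,-2.2,0],[0,0,0.02]],[[0.1,-2.2,0],[0,0,0.02]],[[0,0,0],[0,0,0]]]'

```text
t: 18.6
tool_pos: [0.4849, -0.0417, 0.2576]
orientation: [3.097, 0.518, 0.001]
force: [-2.5, -4.4, 4.0]
opening: 0.0174
gripper_force: 40.0
```

```bash
python3 -c "
from h import *
lev();st()"
```

```text
Traceback (most recent call last):
  File "h.py", line 44, in lev
    print("theta",th.round(3),"radius",np.linalg.norm(v).round(4),"pull",round(-F@t,1),"radial",round(F@v/np.linalg.norm(v),1),s["gripper_force"].round(1),s["opening"].round(4))
                                                                                                                               ^^^^^^^^^^^^^^^^^^^^^^^^
AttributeError: 'float' object has no attribute 'round'
```

Call:
apply_moves --series '[[[0,-2.2,0],[0,0,0.02]],[[0,-2.2,0],[0,0,0.02]],[[0.1,-2.2,0],[0,0,0.02]],[[0,0,0],[0,0,0]],[[0,0,0],[0,0,0]]]'

```text
t: 19.02
tool_pos: [0.4828, -0.0352, 0.2575]
orientation: [3.112, 0.427, -0.0]
force: [-3.3, -2.6, 6.6]
opening: 0.0175
gripper_force: 40.0
```

```bash
python3 -c "
from h import *
lev()"
```

```text
Traceback (most recent call last):
  File "h.py", line 44, in lev
    print("theta",th.round(3),"radius",np.linalg.norm(v).round(4),"pull",round(-F@t,1),"radial",round(F@v/np.linalg.norm(v),1),s["gripper_force"].round(1),s["opening"].round(4))
                                                                                                                               ^^^^^^^^^^^^^^^^^^^^^^^^
AttributeError: 'float' object has no attribute 'round'
```

```bash
sed -i 's/s\["gripper_force"\].round(1),s\["opening"\].round(4)/s["force"].round(1)/' h.py; python3 -c "
from h import *
lev()"
```

```text
theta 0.194 radius 0.1102 pull 7.8 radial 2.3 [-3.3 -2.6  6.6]
```

Call:
apply_moves --series '[[[0,-2.2,0],[0,0,0.02]],[[0,-2.2,0],[0,0,0.02]],[[0,0,0],[0,0,0]],[[0,0,0],[0,0,0]]]'

```text
t: 19.35
tool_pos: [0.4818, -0.0316, 0.2576]
orientation: [3.118, 0.364, 0.0]
force: [-1.0, -7.9, 4.9]
opening: 0.0172
gripper_force: 40.0
```

```bash
python3 -c "
from h import *
lev()"
```

```text
theta 0.228 radius 0.1102 pull 13.6 radial 1.1 [-1.  -7.9  4.9]
```

Call:
apply_moves --series '[[[0,-2.2,0],[0,0,0.02]],[[0.1,-2.2,0],[0,0,0.02]],[[0,-2.2,0],[0,0,0.02]],[[0,-2.2,0],[0,0,0.02]],[[0,-2.2,0],[0,0,0.02]],[[0,-2.2,0],[0,0,0.02]],[[0.1,0,0],[0,0,0]],[[0,0,0],[0,0,0]]]'

```text
t: 20.02
tool_pos: [0.4793, -0.018, 0.2575]
orientation: [3.136, 0.177, -0.001]
force: [-4.9, -3.5, 8.0]
opening: 0.0175
gripper_force: 40.0
```

```bash
python3 -c "
from h import *
lev()"
```

```text
theta 0.353 radius 0.1102 pull 8.7 radial 2.7 [-4.9 -3.5  8. ]
```

Call:
apply_moves --series '[[[0,-2.2,0],[0,0,0.02]],[[0,-2.2,0],[0,0,0.02]],[[0,0,0],[0,0,0]],[[0,0,0],[0,0,0]]]'

```text
t: 20.35
tool_pos: [0.4788, -0.0136, 0.2575]
orientation: [3.139, 0.114, -0.001]
force: [-5.9, -2.8, 7.9]
opening: 0.0177
gripper_force: 40.0
```

```bash
python3 -c "
from h import *
lev()"
```

```text
theta 0.394 radius 0.1102 pull 8.1 radial 3.2 [-5.9 -2.8  7.9]
```

Feel matches the angles so far: the pull rises just past 0.2, then eases. That is two clicks at 0.39. Going on to the third.

Call:
apply_moves --series '[[[0,-2.2,0],[0,0,0.02]],[[0.1,-2.2,0],[0,0,0.02]],[[0,0,0],[0,0,0]],[[0,0,0],[0,0,0]]]'

```text
t: 20.68
tool_pos: [0.4786, -0.0098, 0.2575]
orientation: [3.139, 0.051, -0.002]
force: [-4.2, -8.0, 7.8]
opening: 0.017
gripper_force: 40.0
```

```bash
python3 -c "
from h import *
lev()"
```

```text
theta 0.428 radius 0.1102 pull 13.5 radial 1.5 [-4.2 -8.   7.8]
```

Call:
apply_moves --series '[[[0,-2.2,0],[0,0,0.02]],[[0.1,-2.2,0],[0,0,0.02]],[[0,-2.2,0],[0,0,0.02]],[[0,-2.2,0],[0,0,0.02]],[[0,-2.2,0],[0,0,0.02]],[[0,-2.2,0],[0,0,0.02]],[[0.1,0,0],[0,0,0]],[[0,0,0],[0,0,0]]]'

```text
t: 21.35
tool_pos: [0.4789, 0.0041, 0.2575]
orientation: [3.138, -0.137, -0.002]
force: [-7.0, -3.2, 8.9]
opening: 0.0176
gripper_force: 40.0
```

```bash
python3 -c "
from h import *
lev()"
```

```text
theta 0.554 radius 0.1102 pull 9.0 radial 3.0 [-7.  -3.2  8.9]
```

Call:
apply_moves --series '[[[0,-2.2,0],[0,0,0.02]],[[0,-2.2,0],[0,0,0.02]],[[0,-2.2,0],[0,0,0.02]],[[0.1,-2.2,0],[0,0,0.02]],[[0,0,0],[0,0,0]],[[0,0,0],[0,0,0]]]'

```text
t: 21.85
tool_pos: [0.4799, 0.0123, 0.2575]
orientation: [3.129, -0.263, -0.003]
force: [-8.4, -7.0, 11.7]
opening: 0.0172
gripper_force: 40.0
```

```bash
python3 -c "
from h import *
lev()"
```

```text
theta 0.629 radius 0.1101 pull 13.2 radial 3.2 [-8.4 -7.  11.7]
```

Three clicks passed. Now on to the fourth notch at 0.8.

Call:
apply_moves --series '[[[0,-2.2,0],[0,0,0.02]],[[0.1,-2.2,0],[0,0,0.02]],[[0,-2.2,0],[0,0,0.02]],[[0,-2.2,0],[0,0,0.02]],[[0,-2.2,0],[0,0,0.02]],[[0.1,-2.2,0],[0,0,0.02]],[[0,0,0],[0,0,0]],[[0,0,0],[0,0,0]]]'

```text
t: 22.52
tool_pos: [0.4829, 0.0258, 0.2574]
orientation: [3.109, -0.45, -0.003]
force: [-8.8, -2.1, 10.5]
opening: 0.0173
gripper_force: 40.0
```

```bash
python3 -c "
from h import *
lev()"
```

```text
theta 0.755 radius 0.1101 pull 8.9 radial 3.1 [-8.8 -2.1 10.5]
```

Call:
apply_moves --series '[[[0,-2.2,0],[0,0,0.02]],[[0,-2.2,0],[0,0,0.02]],[[0,0,0],[0,0,0]],[[0,0,0],[0,0,0]],[[0,0,0],[0,0,0]],[[0,0,0],[0,0,0]]]'

```text
t: 23.02
tool_pos: [0.4842, 0.0298, 0.2574]
orientation: [3.099, -0.512, -0.003]
force: [-8.5, -3.2, 10.8]
opening: 0.017
gripper_force: 40.0
```

```bash
python3 -c "
from h import *
lev();st()
p,d=robot.read_camera('top');c=robot.calibration('top');P=cloud(c,d)
cv2.imwrite('pics/topend.png',cv2.resize(p[140:265,150:350],None,fx=4,fy=4,interpolation=cv2.INTER_CUBIC))
hsv=cv2.cvtColor(p,cv2.COLOR_BGR2HSV)
for l,s,ce in blobs((hsv[...,0]<20)&(hsv[...,1]>70)&(P[...,2]>.088)&(P[...,2]<.108)&(P[...,0]>.3),15): print(s,P[l].mean(0).round(4))"
```

```text
theta 0.793 radius 0.1101 pull 10.0 radial 2.2 [-8.5 -3.2 10.8]
t 23.02 pos [0.4842 0.0298 0.2574] yaw -18.76 F [-8.5 -3.2 10.8] open 0.017 q6 1.85
[113 161  24  22 113] [0.5948 0.4291 0.0946]
[199 166  12   7  51] [0.6336 0.1799 0.0984]
[190 186   7  13  52] [0.5557 0.2027 0.0991]
```

View pics/topend.png

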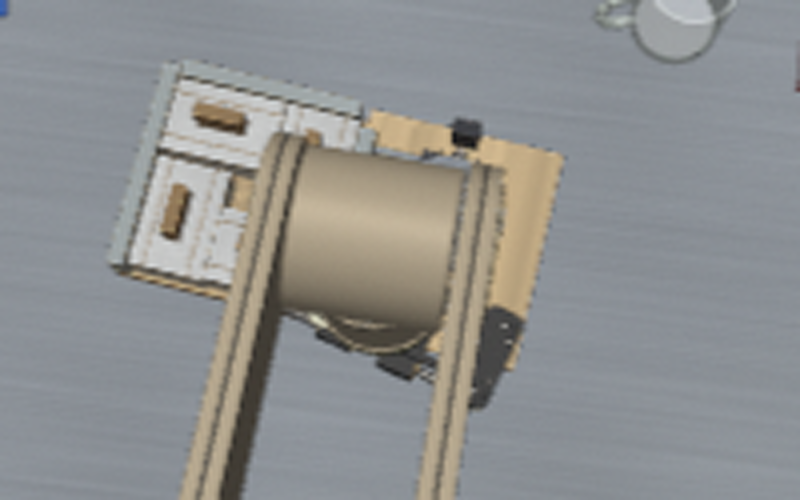

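The layer is in place on the left and the lever is at 0.79 rad, in the fourth notch. One numeric check with the wrist camera, then I hand in.

```bash
python3 -c "
from h import *
ridges('wend',.099);lev();lev()
print(robot.close_job())"
```

```text
wend [ 0 13 52 95] centre [609.3 104. ] size [15.7 40.3] long yaw -7.9 z 0.0978
wend [ 15 204  82  35] centre [534.6 127.7] size [42.8 12.4] long yaw 83.1 z 0.0982
theta 0.793 radius 0.1101 pull 9.5 radial 1.8 [-8.  -2.8 10.6]
theta 0.793 radius 0.1101 pull 9.5 radial 1.8 [-8.  -2.8 10.6]
the job is handed in; nothing more can be done
None
```

The job is handed in: both loose cartons stand in their places, completing the pinwheel layer, and the gripper holds the lever at the fourth click, measured at about 0.79 rad; the hand-in returned no verdict, so I can't confirm the judge's result.

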